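# Shut the red gas valve under the sliding cover

## Robot

A 6-joint arm with a two-finger parallel gripper is mounted at the origin on the work surface. World frame = base frame: x ahead of the robot, y to its left, z up, the work surface at z = 0. Lengths are in m, angles in rad, forces in N, time in s.
With the tool pointing down it reaches from about 0.25 to 0.725 m from the base axis. Payload 4 kg.
Tool frame: the origin (TCP) lies at the centre of the arm's flange, where the gripper is bolted on; the fingertips stand 173 mm ahead of it and the grasp point (between the pads) lies 155 mm ahead of it; x points along the fingers, z is the direction in which the jaws open and shut, and the axes are right-handed (so a half turn about x gives the same grasp; the last joint's range is limited). The gripper opens to 85 mm and grips with 20 to 120 N. Pads are 22 mm wide; open, the fingers measure 114 mm over their backs; the gripper's body (76 mm by 85 mm) begins 54 mm behind the grasp point. The pads swing forward as they close: fully open they stand 13 mm farther back than shut.
Start: joints at [-1.109, 0.241, 0.005, 1.335, 0, 1.571], TCP at [0.223, -0.448, 0.405] pointing down, gripper open.
Joint ranges: [-2.72, 2.72], [-1.05, 1.87], [-1.09, 1.28], [-1.99, 2.15], [-1.42, 1.44], [-3.14, 3.14]. Speed limits (rad/s): [2.79, 2.79, 3.14, 3.14, 3.14, 3.14].

## Interface

Orientations are given as a unit quaternion [x, y, z, w].
In Python, from workcell import bot gives the robot as it stands.
- The arm moves only by the tool arm_command, never from a script. Its argument "moves" is one flat list of numbers, 7 for each row, row after row: the shift along the tool's x, y, z in m, then the turn, a rotation vector about the tool's x, y, z in rad, then the closure, from -1 (fully open) to 1 (shut). A call has 1 to 20 rows; each row shifts and turns the pose as measured when the row begins, along the tool's axes as they then stand; what a row does not reach is not made up. A row lasts 1/12 s, in which the tool goes at most 41.7 mm and 7.16 degrees, less where a joint would pass 70% of its speed; a pose out of reach is approached as far as the arm can. A call with a gripper value outside its range is refused whole. The fingers move at their own pace and stop on an object; the grip force is fixed at half the most. Time passes only in rows, so rows that do not move let the fingers close. It gives the time, the measured TCP pose, the force and the opening at its end, in the units of the state.
- bot.get_obs(): the state, without advancing time (a new reading comes with each control period).
- bot.camera(name): name is "side" or "top" or "wrist"; returns the picture (420x560x3 uint8, red, green, blue); there is no depth.
- bot.get_calibration(name): a dict with "mtx" (3x3 intrinsics, pixels), "world_from_camera" (4x4, takes a point from camera to world coordinates); the wrist camera has in their place "mount" (4x4, takes a point from camera to tool coordinates, whose origin is the TCP and whose axes are the tool frame's). Camera axes: x right, y up, looking along -z (the intrinsics and any distortion apply to the point x, -y, -z); pixel columns grow to the right and rows downward; lengths in m; the calibration is good to about 2 mm. The wrist camera is an equidistant fisheye: a pixel r from the principal point sees the ray r / f radians off the axis. A picture is of the moment at which its call begins: read the wrist's pose just before it. get_calibration takes no time and is no camera call.
- bot.job_done(): hands the job in, once; it reports no verdict.
The state is a dict: "clock": time; "joint_pos": joint angles; "joint_vel": joint speeds; "tau": joint torques, N m; "eef_pos": TCP position; "tool_rot": TCP orientation; "ft_force": force on the tool from outside, world axes, zero at the start; "ft_torque": the same for the moment, N m; "grip_width": finger opening in m.
Only numpy, scipy, OpenCV 4.12 (cv2) and the standard library are available. Lean on these libraries where they do the work, as an engineer would, in place of code of your own. Each camera call takes 0.05 s, during which the arm holds its last target.

## Task

Shut off the gas feed to the analyser. Slide the cover of the white valve box all the way back by pushing on its black lip, without lifting the cover, then push the red valve handle with the white band clockwise until it is fully shut, crosswise to its pipe. Leave the blue handle and the bottle, jar and handset where they are, and finish with the hand clear of everything.

Things in the scene. Friction and masses are not known exactly. Their poses are not given: they have to be found in the camera images.
- valve_box: Fixed white box, 280 (x) x 314 (y) mm, walls 60 mm high; side rails (|y| 149-157) 70 high. Origin: centre of underside; +x to its rear, away from the robot (yaw up to 0.45 rad either way), +y to its left. Rear half decked; front half an open well, x -134 to -3, |y| < 149, floor 6 mm above the bench, no partition, holding two valves side by side, hidden by the grey cover at the start.
- cover_lip (a point): Centre of the front face (towards the robot, box -x) of the black lip standing on the cover's front edge. The lip is 80 mm wide (box y), 8 mm thick, and reaches from 66 to 84 mm above the bench; this point is 75 mm above the bench. It moves with the cover.
- cover_slide (a joint): How far the grey cover (140 x 294 x 6 mm, top 66 mm above the bench) has slid towards the box's +x, in m: 0 closed, 0.13 fully back against its stop. Starts at 0 to 0.012. Moves with about 2 N of friction, stays where it is left.
- cover_lift (a joint): How far the cover has been raised off its rails, m: 0 = resting on them. It weighs 0.45 kg and lies loosely; it is not to be lifted.
- red_pivot (a point): Point on the vertical axis of the red handle, at the handle bar's mid height, 38 mm above the bench. It lies at x = -38 mm in the box's frame, at y = +70 or -70 mm: the red and blue valves may be in either place.
- red_tip (a point): Centre of the free end of the red handle, 70 mm from red_pivot, 38 mm above the bench. The handle is a straight red bar with a white band near its end, 12 mm thick, 28 to 48 mm above the bench, with a 24 mm round hub at the pivot. At joint value 0 it points to the box's -x (towards the robot, along its pipe), at 1.571 to the box's +y.
- red_handle (a joint): Angle of the red handle, rad: 0 open, along its pipe; grows clockwise seen from above; 1.571 shut, crosswise, against its stop. Starts at 0 to 0.3. Turning it takes about 0.15 N m (3 N at 50 mm from the pivot); it stays where it is left.
- blue_tip (a point): Centre of the free end of the blue handle, the same shape, height and way of turning as the red one but plain blue. To be left alone.
- blue_handle (a joint): Angle of the blue handle, rad, same sense as the red one; starts at 0 to 0.3. To be left alone.
- bottle: Loose amber bottle with a blue cap, 60 mm across, 130 mm high, 0.3 kg, standing on the bench beside the box. Origin: centre of its underside. To be left alone.
- jar: Loose clear jar with a white cap, 56 mm across, 70 mm high, standing on the bench beside the box. Origin: centre of its underside. To be left alone.
- phone: Loose black cordless handset lying on the bench beside the box, 150 x 46 x 22 mm. Origin: centre of its underside, x along its length. To be left alone.

How it is judged:
By the outcome, as a careful person would: the job done as asked, in the order asked, and still so for the second after the job is handed in, with the robot touching nothing.
It also fails if it takes over 42 s, if anything falls off the work surface, if the arm or the gripper's body presses on something with over 40 N, if the wrist force passes 120 N, or if a joint passes its speed limit or range.

## Working session

There is one attempt and no reset: what is moved stays moved. The work goes in short steps, Python scripts to look and compute and a tool call to move; the robot and the scene stay as the last step left them, time stands still between calls to the robot, and variables do not carry over. Pictures are saved under pics/ and viewed, and the job is handed in when it is done.

Besides the shell and the picture viewer there is one more tool, called after "Request:" as a command line: name --argument value ..., lists and objects as JSON in quotes. arm_command: Moves the arm, as the interface text tells. Its arguments: {"type":"object","properties":{"moves":{"type":"array"}},"required":["moves"]}

```bash
mkdir -p pics; ls; python3 - <<'E'
from workcell import bot
import cv2
o=bot.get_obs(); print(o)
for n in ("top","side"):
    im=bot.camera(n); cv2.imwrite(f"pics/{n}0.png",im[:,:,::-1])
    c=bot.get_calibration(n); print(n,c)
print(bot.get_calibration("wrist"))
E
```

```text
pics
{'clock': 0.0, 'joint_pos': array([-1.10902033e+00,  2.41430728e-01,  3.70362995e-03,  1.33520960e+00,
        8.28955525e-06,  1.57082123e+00]), 'joint_vel': array([ 5.75629360e-05,  1.81608704e-03, -5.30726804e-04, -5.77535874e-04,
        9.66252754e-04,  1.28049392e-03]), 'tau': array([-8.29135352e-04, -3.72323227e+01,  2.52405506e+01,  1.71891181e-02,
        1.58115367e-04, -1.35590730e-05]), 'eef_pos': array([ 0.22264764, -0.44738423,  0.40379585]), 'tool_rot': array([ 0.37271896,  0.60178963, -0.37191711,  0.60050602]), 'ft_force': array([-0.24288687, -0.11163318,  0.59514287]), 'ft_torque': array([-0.04059109, -0.0195799 , -0.02717676]), 'grip_width': 0.08538228065379011}
top {'mtx': array([[386.55770433,   0.        , 275.09590164],
       [  0.        , 386.55770433, 200.93447242],
       [  0.        ,   0.        ,   1.        ]]), 'world_from_camera': array([[ 0.02744701,  0.99661384, -0.07750819,  0.52522755],
       [-0.99949022,  0.02609575, -0.01839331,  0.01732147],
       [-0.01630839,  0.07797352,  0.99682203,  0.83091272],
       [ 0.        ,  0.        , 
[... 277 characters left out ...]
,
       [-0.69484891, -0.47663826,  0.53851738,  0.51941199],
       [ 0.00944174,  0.74270806,  0.6695488 ,  0.67975304],
       [ 0.        ,  0.        ,  0.        ,  1.        ]])}
{'mtx': array([[325.1922621 ,   0.        , 274.04289105],
       [  0.        , 325.1922621 , 209.73648169],
       [  0.        ,   0.        ,   1.        ]]), 'mount': array([[ 1.27733940e-04,  3.15037458e-01, -9.49079229e-01,
         2.85690072e-02],
       [ 4.77358450e-04,  9.49079110e-01,  3.15037482e-01,
         8.19035657e-02],
       [ 9.99999878e-01, -4.93291968e-04, -2.91561786e-05,
         1.09893616e-03],
       [ 0.00000000e+00,  0.00000000e+00,  0.00000000e+00,
         1.00000000e+00]])}
```

View pics/top0.png

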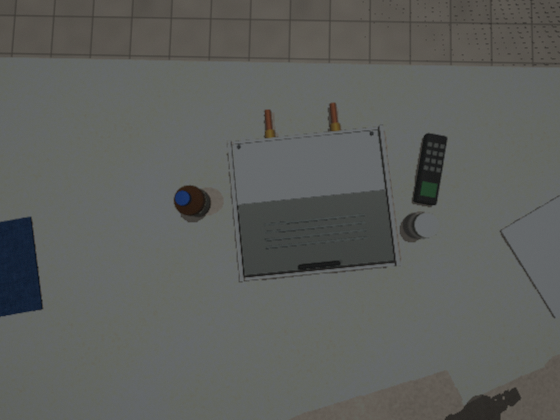

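View pics/side0.png

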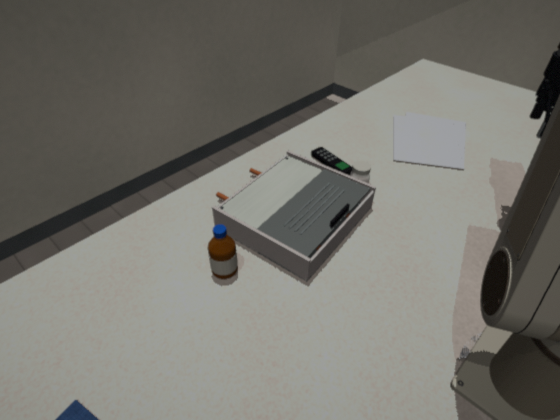

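The top view shows the box around (315,205), with its lip at about (319,265). The bottle cap is at (182,198), the jar cap at (424,225) and the phone at (430,170). I'll enlarge the box next.

```bash
python3 - <<'E'
import cv2
im=cv2.imread("pics/top0.png")
c=cv2.resize(im[120:290,215:415],None,fx=4,fy=3.5,interpolation=cv2.INTER_CUBIC)
c=cv2.resize(im[120:290,220:410],None,fx=3.5,fy=3.5,interpolation=cv2.INTER_CUBIC)
cv2.imwrite("pics/top0c.png",cv2.convertScaleAbs(c,alpha=1.6))
E
```

```text
(no output)
```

View pics/top0c.png

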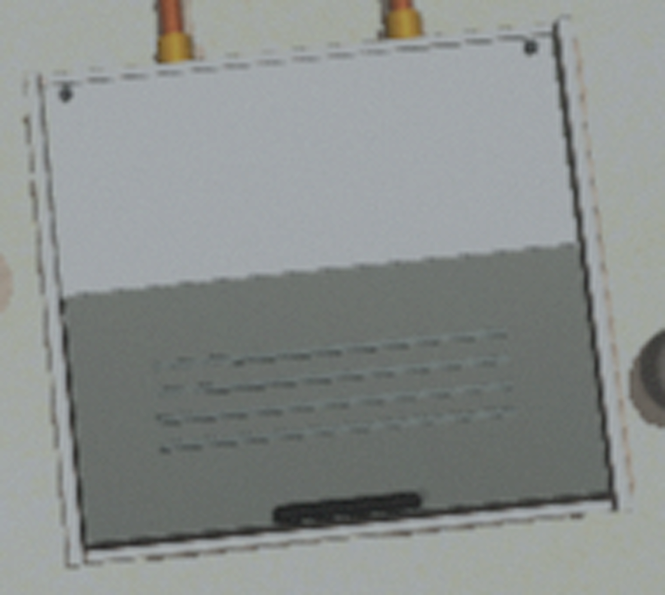

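```bash
cat > h.py <<'E'
import numpy as np, cv2
from scipy.spatial.transform import Rotation as R
from workcell import bot
def ray(name,u,v):
    c=bot.get_calibration(name);K=c["mtx"];T=c["world_from_camera"]
    d=np.array([(u-K[0,2])/K[0,0],-(v-K[1,2])/K[1,1],-1.])
    return T[:3,3],T[:3,:3]@d
def at(name,u,v,z):
    o,d=ray(name,u,v); return o+d*(z-o[2])/d[2]
def wray(u,v,obs):
    c=bot.get_calibration("wrist");K=c["mtx"];M=c["mount"]
    x=(u-K[0,2]);y=(v-K[1,2]);r=np.hypot(x,y);th=r/K[0,0]
    d=np.array([np.sin(th)*x/r,-np.sin(th)*y/r,-np.cos(th)])
    Rt=R.from_quat(obs["tool_rot"]).as_matrix()
    o=obs["eef_pos"]+Rt@M[:3,3]
    return o,Rt@M[:3,:3]@d
def wat(u,v,z,obs):
    o,d=wray(u,v,obs); return o+d*(z-o[2])/d[2]
def fit(box,world):
    box=np.array(box)[:,:2];w=np.array(world)[:,:2]
    bc=box.mean(0);wc=w.mean(0)
    a=box-bc;b=w-wc
    th=np.arctan2((a[:,0]*b[:,1]-a[:,1]*b[:,0]).sum(),(a*b).sum())
    c,s=np.cos(th),np.sin(th);Rm=np.array([[c,-s],[s,c]])
    t=wc-Rm@bc
    return th,t,np.linalg.norm(w-(box@Rm.T+t),axis=1)
E
python3 - <<'E'
from h import *
def p(x,y,z): return at("top",220+(x+.5)/3.5-.5,120+(y+.5)/3.5-.5,z)
P={k:p(*v) for k,v in dict(cFL=(85,547,.066),cFR=(610,495,.066),cRL=(64,297,.066),cRR=(577,243,.066),rFLo=(70,565,.07),rFRo=(630,510,.07),rRLo=(30,77,.07),rRRo=(570,22,.07),lipFL=(275,524,.084),lipFR=(421,509,.084)).items()}
for k,v in P.items(): print(k,v.round(4))
n=np.linalg.norm
print(n(P['cFL']-P['cFR']),n(P['cRL']-P['cRR']),n(P['cFL']-P['cRL']),n(P['cFR']-P['cRR']))
print(n(P['rFLo']-P['rFRo']),n(P['rRLo']-P['rRRo']),n(P['rFLo']-P['rRLo']),n(P['lipFL']-P['lipFR']))
th,t,e=fit([(-.14,.157),(-.14,-.157),(.14,.157),(.14,-.157)],[P[k] for k in('rFLo','rFRo','rRLo','rRRo')])
print(th,t,e)
Rm=np.array([[np.cos(th),-np.sin(th)],[np.sin(th),np.cos(th)]])
for k,v in P.items(): print(k,(Rm.T@(v[:2]-t)).round(4))
for nme,u,v,z in(("bottlecap",182,198,.13),("jarcap",424,225,.07),("phoneA",434,136,.022),("phoneB",426,203,.022)):
    q=at("top",u,v,z);print(nme,q.round(3),(Rm.T@(q[:2]-t)).round(3))
E
```

```text
cFL [0.4359 0.0884 0.066 ]
cFR [ 0.4731 -0.2037  0.066 ]
cRL [0.5757 0.1051 0.066 ]
cRR [ 0.6139 -0.1846  0.066 ]
rFLo [0.4262 0.096  0.07  ]
rFRo [ 0.4655 -0.2135  0.07  ]
rRLo [0.701  0.1285 0.07  ]
rRRo [ 0.7401 -0.1788  0.07  ]
lipFL [ 0.4534 -0.0166  0.084 ]
lipFR [ 0.4638 -0.096   0.084 ]
0.29441915765713544 0.29215149707924204 0.1407796655511981 0.14212188102767886
0.31207349336733925 0.3098234136062196 0.27668958127196436 0.08000109962443323
0.12424787747119723 [ 0.58319425 -0.04196067] [0.00146508 0.00231712 0.0031509  0.00213527]
cFL [-0.13    0.1476]
cFR [-0.1293 -0.1468]
cRL [0.0108 0.1468]
cRR [ 0.0128 -0.1453]
rFLo [-0.1387  0.1564]
rFRo [-0.1381 -0.1557]
rRLo [0.138  0.1545]
rRRo [ 0.1387 -0.1553]
lipFL [-0.1256  0.0412]
lipFR [-0.1251 -0.0388]
bottlecap [0.581 0.2   0.13 ] [0.028 0.241]
jarcap [ 0.545 -0.261  0.07 ] [-0.065 -0.212]
phoneA [ 0.734 -0.3    0.022] [ 0.118 -0.274]
phoneB [ 0.592 -0.282  0.022] [-0.021 -0.24 ]
```

The geometry is consistent: the cover measures 294 x 141 mm and the lip 80 mm. The box yaw is 0.124, its centre is at (0.583, -0.042), and the cover starts about 10 mm back. Next I'll work out the moves.

```bash
cat >> h.py <<'E'
TH=0.1242; T0=np.array([0.5832,-0.0420])
Rb=np.array([[np.cos(TH),-np.sin(TH)],[np.sin(TH),np.cos(TH)]])
def b2w(x,y): return Rb@np.array([x,y])+T0
def w2b(p): return Rb.T@(np.array(p)[:2]-T0)
def goal(bx,by,ztip,yaw=None):
    """needed total shift in tool axes, rotvec (tool frame) for tip at box xy, height; jaws (tool z) along box y"""
    o=bot.get_obs();Rt=R.from_quat(o["tool_rot"])
    w=b2w(bx,by);tcp=np.array([w[0],w[1],ztip+.173])
    d=tcp-o["eef_pos"]
    out=[]
    for s in(1,-1):
        x=np.array([0,0,-1.]);a=TH if yaw is None else yaw
        z=s*np.array([-np.sin(a),np.cos(a),0]);y=np.cross(z,x)
        G=R.from_matrix(np.stack([x,y,z],1))
        out.append((Rt.inv()*G).as_rotvec())
    rv=min(out,key=np.linalg.norm)
    return o,Rt.inv().apply(d),rv,d
def show(bx,by,z,yaw=None):
    o,s,rv,d=goal(bx,by,z,yaw)
    tip=o["eef_pos"]+R.from_quat(o["tool_rot"]).apply([.173,0,0])
    print("t",round(o["clock"],2),"tip box",w2b(tip).round(4),"z",tip[2].round(4),"q6",o["joint_pos"][5].round(2),"F",o["ft_force"].round(1))
    print("shift tool",s.round(4),"rot",rv.round(3),"world",d.round(4))
E
python3 - <<'E'
from h import *
print(R.from_quat(bot.get_obs()["tool_rot"]).as_matrix().round(3))
show(-0.19,0,0.12)
print(b2w(-.19,0))
E
```

```text
[[-0.001  0.895  0.446]
 [ 0.002  0.446 -0.895]
 [-1.     0.    -0.002]]
t 0.1 tip box [-0.4081 -0.3573] z 0.2309 q6 1.57 F [ 0.5 -0.8 -0.1]
shift tool [ 0.1114  0.3241 -0.265 ] rot [ 0.338 -0.002  0.   ] world [ 0.172   0.3819 -0.1109]
[ 0.39466355 -0.06553738]
```

Request:
arm_command --moves '[0,0,0,0.115,0,0,1,0,0,0,0.115,0,0,1,0,0,0,0.115,0,0,1]'

```text
clock: 0.35
eef_pos: [0.2225, -0.447, 0.4022]
tool_rot: [0.474, 0.527, -0.473, 0.523]
ft_force: [0.4, 0.1, -0.3]
grip_width: 0.0514
```

```bash
python3 - <<'E'
from h import *
show(-0.19,0,0.12)
E
```

```text
t 0.35 tip box [-0.4085 -0.3562] z 0.2292 q6 1.93 F [ 0.4  0.1 -0.3]
shift tool [ 0.1107  0.211  -0.361 ] rot [-0.021 -0.005  0.002] world [ 0.1722  0.3814 -0.1092]
```

Request:
arm_command --moves '[0.005,0.0175,-0.03,0,0,0,1,0.005,0.0175,-0.03,0,0,0,1,0.005,0.0175,-0.03,0,0,0,1,0.005,0.0175,-0.03,0,0,0,1,0.005,0.0175,-0.03,0,0,0,1,0.005,0.0175,-0.03,0,0,0,1,0.005,0.0175,-0.03,0,0,0,1,0.005,0.0175,-0.03,0,0,0,1,0.005,0.0175,-0.03,0,0,0,1,0.005,0.0175,-0.03,0,0,0,1,0.005,0.0175,-0.03,0,0,0,1]'

```text
clock: 1.27
eef_pos: [0.3846, -0.0909, 0.3421]
tool_rot: [0.479, 0.523, -0.479, 0.517]
ft_force: [1.0, -0.5, 0.1]
grip_width: -0.0
```

```bash
python3 - <<'E'
from h import *
show(-0.17,0,0.073)
for n in("side","wrist"):
    cv2.imwrite(f"pics/{n}1.png",cv2.convertScaleAbs(bot.camera(n)[:,:,::-1],alpha=1.4))
E
```

```text
t 1.27 tip box [-0.2041 -0.0229] z 0.1691 q6 2.83 F [ 1.  -0.5  0.1]
shift tool [ 0.096   0.0326 -0.0247] rot [-0.042 -0.006  0.006] world [ 0.0299  0.0278 -0.0961]
```

View pics/side1.png

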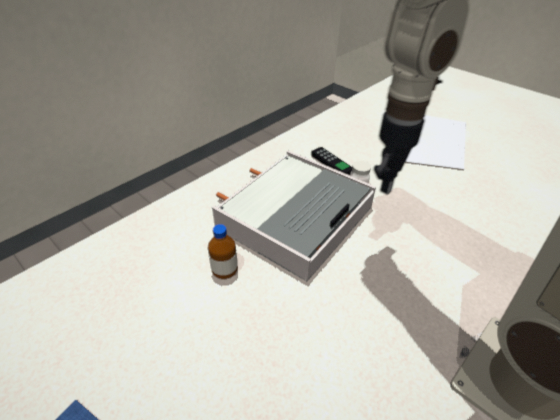

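View pics/wrist1.png

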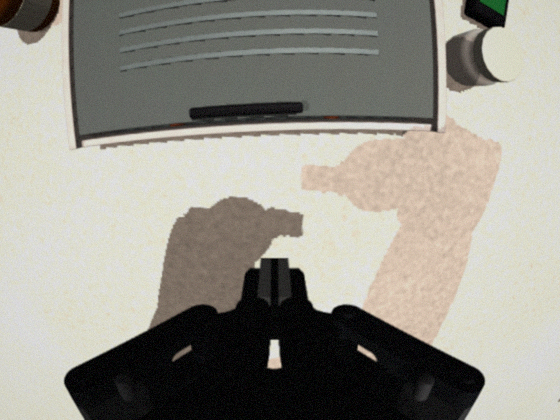

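The side and wrist views show the closed fingers in front of the box, with the lip centred ahead at wrist (247,109). Now I'll go down in front of the lip.

Request:
arm_command --moves '[0.019,0.006,-0.005,-0.01,0,0,1,0.019,0.006,-0.005,-0.01,0,0,1,0.019,0.006,-0.005,-0.01,0,0,1,0.019,0.006,-0.005,-0.01,0,0,1,0.014,0.004,-0.005,0,0,0,1,0,0,0,0,0,0,1]'

```text
clock: 1.87
eef_pos: [0.4108, -0.0589, 0.2485]
tool_rot: [0.464, 0.536, -0.465, 0.531]
ft_force: [0.4, -0.2, 0.5]
grip_width: 0.0
```

```bash
python3 - <<'E'
from h import *
show(-0.15,0,0.073)
for n in("side","wrist"):
    im=bot.camera(n)
    if n=="side": im=cv2.resize(im[130:290,260:470],None,fx=3.5,fy=3.5,interpolation=cv2.INTER_CUBIC)
    cv2.imwrite(f"pics/{n}2.png",cv2.convertScaleAbs(im[:,:,::-1],alpha=1.4))
E
```

```text
t 1.87 tip box [-0.1742  0.0055] z 0.0755 q6 2.86 F [ 0.4 -0.2  0.5]
shift tool [0.0024 0.0231 0.005 ] rot [ 0.014 -0.005  0.005] world [ 0.0236 -0.0017 -0.0025]
```

View pics/side2.png

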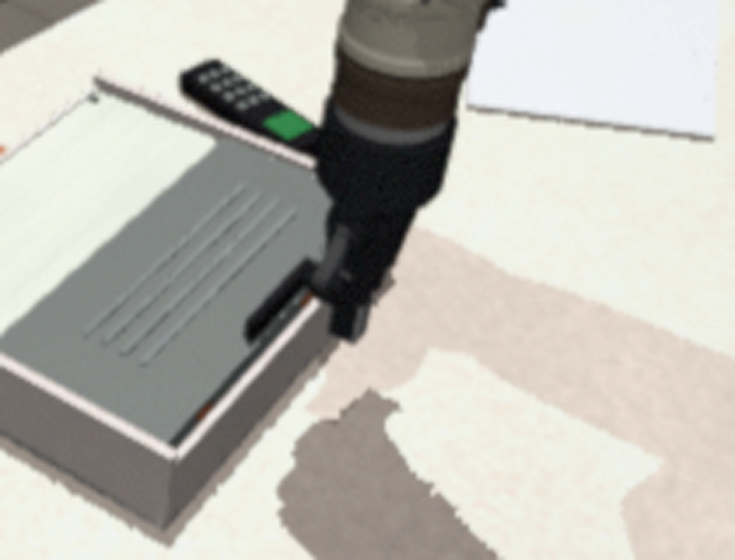

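View pics/wrist2.png

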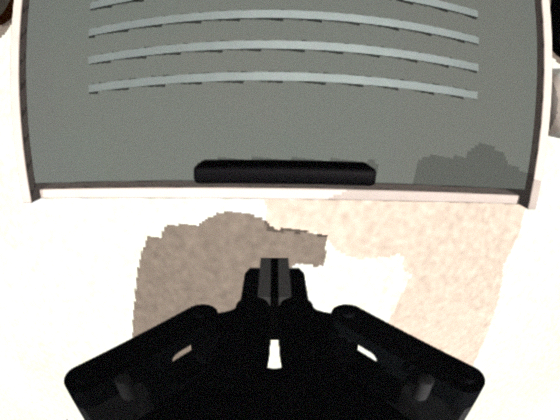

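```bash
python3 - <<'E'
from h import *
o=bot.get_obs();Rt=R.from_quat(o["tool_rot"])
c=bot.get_calibration("side");K=c["mtx"];T=np.linalg.inv(c["world_from_camera"])
for L in(.155,.160,.168,.173,.178,.186):
    for y,z in((0,0),(.011,.0),(-.011,0)):
        p=o["eef_pos"]+Rt.apply([L,y,z]);q=T[:3,:3]@p+T[:3,3]
        u=K[0,2]+K[0,0]*q[0]/-q[2];v=K[1,2]-K[1,1]*q[1]/-q[2]
        print(L,y,((u-260)*3.5).round(1),((v-130)*3.5).round(1))
E
```

```text
0.155 0 345.5 309.1
0.155 0.011 330.1 302.2
0.155 -0.011 361.0 316.2
0.16 0 344.3 314.9
0.16 0.011 329.0 307.9
0.16 -0.011 359.8 321.9
0.168 0 342.5 323.9
0.168 0.011 327.3 316.9
0.168 -0.011 357.8 331.0
0.173 0 341.3 329.5
0.173 0.011 326.2 322.5
0.173 -0.011 356.6 336.6
0.178 0 340.2 335.1
0.178 0.011 325.1 328.1
0.178 -0.011 355.5 342.1
0.186 0 338.4 343.9
0.186 0.011 323.5 336.9
0.186 -0.011 353.6 350.9
```

Request:
arm_command --moves '[0.002,0.012,0.002,0.01,0,0,1,0.001,0.012,0.002,0,0,0,1,0,0.01,0.001,0,0,0,1,0,0.01,0,0,0,0,1,0,0.01,0,0,0,0,1,0,0.01,0,0,0,0,1,0,0.01,0,0,0,0,1]'

```text
clock: 2.55
eef_pos: [0.4818, -0.0601, 0.2524]
tool_rot: [0.467, 0.533, -0.471, 0.525]
ft_force: [-3.0, 1.1, -0.9]
grip_width: -0.0001
```

```bash
python3 - <<'E'
from h import *
show(-0.02,0,0.073)
for n in("side","wrist"):
    im=bot.camera(n)
    if n=="side": im=cv2.resize(im[130:290,260:470],None,fx=3.5,fy=3.5,interpolation=cv2.INTER_CUBIC)
    cv2.imwrite(f"pics/{n}3.png",cv2.convertScaleAbs(im[:,:,::-1],alpha=1.4))
E
```

```text
t 2.55 tip box [-0.1049 -0.0045] z 0.0794 q6 2.9 F [-3.   1.1 -0.9]
shift tool [ 0.0055  0.0829 -0.0058] rot [-0.005 -0.005  0.012] world [ 0.0815  0.0156 -0.0064]
```

View pics/wrist3.png

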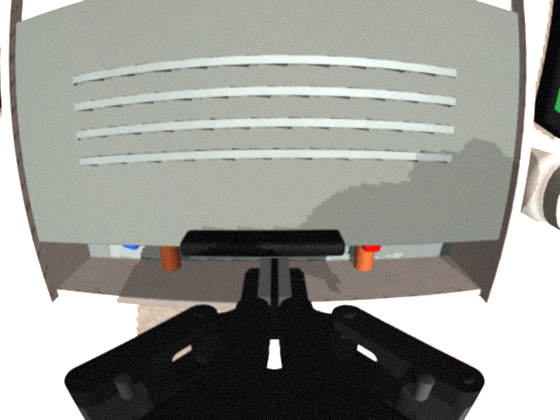

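The cover is sliding, and red shows on the right (box -y) at (372,245) with blue on the left at (131,245). The tip has drifted up to 79 mm, so I'll correct it while pushing on.

Request:
arm_command --moves '[0.004,0.003,-0.001,0,0,0.006,1,0.003,0.008,-0.001,0,0,0.004,1,0.001,0.01,-0.001,0,0,0.002,1,0.001,0.01,-0.001,0,0,0,1,0.001,0.01,-0.001,0,0,0,1]'

```text
clock: 3.07
eef_pos: [0.5228, -0.0523, 0.2451]
tool_rot: [0.472, 0.527, -0.47, 0.529]
ft_force: [-3.1, -1.6, 2.1]
grip_width: -0.0002
```

```bash
python3 - <<'E'
from h import *
show(-0.02,0,0.073)
E
```

```text
t 3.07 tip box [-0.0606 -0.0027] z 0.0721 q6 2.93 F [-3.1 -1.6  2.1]
shift tool [-0.0008  0.0412 -0.0032] rot [-0.01  -0.    -0.003] world [0.0405 0.0079 0.0009]
```

Request:
arm_command --moves '[0,0.009,-0.001,-0.002,0,0,1,0,0.009,-0.001,-0.002,0,0,1,0,0.009,-0.001,0,0,0,1]'

```text
clock: 3.32
eef_pos: [0.5521, -0.0467, 0.2446]
tool_rot: [0.469, 0.527, -0.47, 0.53]
ft_force: [-2.0, -3.1, 1.1]
grip_width: -0.0002
```

```bash
python3 - <<'E'
from h import *
show(-0.018,0,0.073)
E
```

```text
t 3.32 tip box [-0.0311 -0.0015] z 0.0716 q6 2.94 F [-2.  -3.1  1.1]
shift tool [-0.0014  0.0134 -0.0009] rot [-0.006  0.004 -0.002] world [0.0132 0.0025 0.0014]
```

Request:
arm_command --moves '[-0.001,0.006,0,0,0,0,1,0,0.005,0,0,0,0,1,0,0.004,0,0,0,0,1]'

```text
clock: 3.57
eef_pos: [0.567, -0.0445, 0.2443]
tool_rot: [0.467, 0.529, -0.473, 0.528]
ft_force: [-22.0, -4.2, 17.9]
grip_width: 0.0003
```

```bash
python3 - <<'E'
from h import *
show(-0.018,0,0.073)
E
```

```text
t 3.57 tip box [-0.0177 -0.0012] z 0.0714 q6 2.95 F [-22.   -4.2  17.9]
shift tool [-0.0016 -0.0017 -0.0005] rot [-0.006  0.004  0.008] world [-0.0017  0.0003  0.0017]
```

The force jumped to 22 N where the stop should be (lip at about -0.007). I'll back straight off, raise, and look.

Request:
arm_command --moves '[0,-0.008,0,0,0,0,1,0,-0.02,0,0,0,0,1,-0.01,-0.03,0,0,0,0,1,-0.03,-0.03,0,0,0,0,1,-0.035,-0.02,0,0,0,0,1,-0.035,-0.02,0,0,0,0,1,-0.01,0,0,0,0,0,1]'

```text
clock: 4.15
eef_pos: [0.439, -0.0581, 0.3655]
tool_rot: [0.467, 0.531, -0.47, 0.528]
ft_force: [0.5, -1.0, 0.0]
grip_width: 0.0
```

```bash
python3 - <<'E'
from h import *
show(-0.08,-0.12,0.15,yaw=TH+1.5708)
for n in("top","wrist"):
    im=bot.camera(n)
    if n=="top": im=cv2.resize(im[110:300,210:410],None,fx=3,fy=3,interpolation=cv2.INTER_CUBIC)
    cv2.imwrite(f"pics/{n}4.png",cv2.convertScaleAbs(im[:,:,::-1],alpha=1.4))
E
```

```text
t 4.15 tip box [-0.146  0.002] z 0.1925 q6 2.89 F [ 0.5 -1.   0. ]
shift tool [0.0421 0.0656 0.1217] rot [1.568 0.004 0.005] world [ 0.0796 -0.1129 -0.0425]
```

View pics/top4.png

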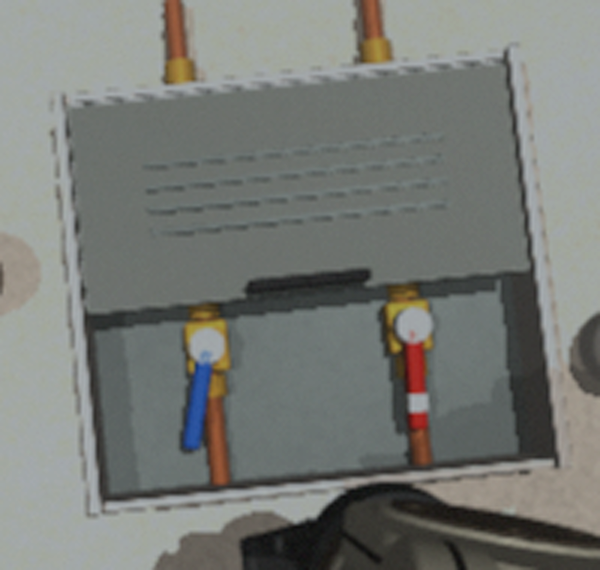

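View pics/wrist4.png

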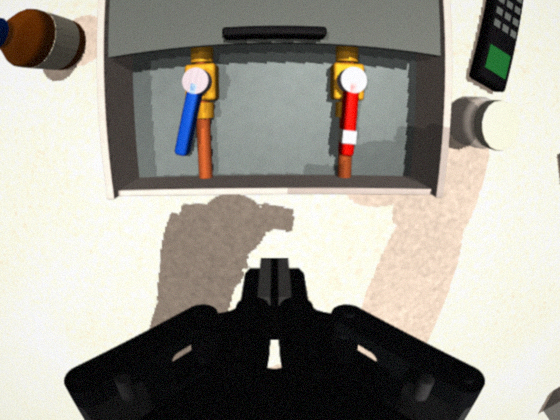

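The cover is back. The red handle (hub at top-crop (414,322), tip at (418,430)) is on the right, and the blue one is untouched on the left.

```bash
python3 - <<'E'
from h import *
def p(x,y,z): return w2b(at("top",210+(x+.5)/3-.5,110+(y+.5)/3-.5,z)).round(4)
print("coverF",p(90,315,.066),p(530,270,.066))
print("lip",p(248,293,.084),p(371,280,.084))
print("red hub",p(414,324,.05),"tip",p(418,430,.048), "band",p(418,404,.048))
print("blue hub",p(207,345,.05),"tip",p(191,448,.048))
E
```

```text
coverF [-0.0097  0.1452] [-0.0084 -0.1464]
lip [-0.0065  0.0405] [-0.0058 -0.0391]
red hub [-0.0361 -0.0694] tip [-0.1067 -0.0645] band [-0.0895 -0.0664]
blue hub [-0.0366  0.0703] tip [-0.1041  0.0877]
```

```bash
python3 - <<'E'
from h import *
c=bot.get_calibration("wrist");K=c["mtx"];M=c["mount"]
for u,v in((262,258),(290,258),(247,270),(303,270),(340,308),(350,305),(480,375),(470,400),(250,268),(308,330)):
    x=u-K[0,2];y=v-K[1,2];r=np.hypot(x,y);th=r/K[0,0]
    d=M[:3,:3]@np.array([np.sin(th)*x/r,-np.sin(th)*y/r,-np.cos(th)]);o=M[:3,3]
    for Y in(.011,0.0):
        t=(Y-o[1])/d[1];print(u,v,Y,(o+d*t).round(3),end=' | ')
    print()
E
```

```text
262 258 0.011 [ 0.169  0.011 -0.005] | 262 258 0.0 [ 0.191  0.    -0.006] | 
290 258 0.011 [0.169 0.011 0.008] | 290 258 0.0 [0.191 0.    0.01 ] | 
247 270 0.011 [ 0.157  0.011 -0.011] | 247 270 0.0 [ 0.177  0.    -0.013] | 
303 270 0.011 [0.157 0.011 0.014] | 303 270 0.0 [0.177 0.    0.016] | 
340 308 0.011 [0.127 0.011 0.025] | 340 308 0.0 [0.142 0.    0.029] | 
350 305 0.011 [0.129 0.011 0.03 ] | 350 305 0.0 [0.144 0.    0.034] | 
480 375 0.011 [0.085 0.011 0.063] | 480 375 0.0 [0.093 0.    0.073] | 
470 400 0.011 [0.076 0.011 0.055] | 470 400 0.0 [0.084 0.    0.063] | 
250 268 0.011 [ 0.159  0.011 -0.01 ] | 250 268 0.0 [ 0.179  0.    -0.012] | 
308 330 0.011 [0.115 0.011 0.012] | 308 330 0.0 [ 0.128 -0.     0.014] |
```

Both checks agree that the cover is fully back: the front edge at -0.009 means a slide of about 0.130, and the force rose at the stop. The red pivot is at (-0.038,-0.070) and its angle is about 0.07. The next move takes the fingers over the well, to the right of the red handle.

Request:
arm_command --moves '[0.005,0.015,0.03,0,0,0,1,0.01,0.015,0.03,0,0,0,1,0.01,0.015,0.03,0,0,0,1,0.01,0.014,0.028,0,0,0,1,0,0,0,0,0,0,1]'

```text
clock: 4.67
eef_pos: [0.5208, -0.1699, 0.3245]
tool_rot: [0.468, 0.53, -0.465, 0.533]
ft_force: [1.1, 0.1, -0.8]
grip_width: 0.0
```

```bash
python3 - <<'E'
from h import *
show(-0.088,-0.111,0.034)
E
```

```text
t 4.67 tip box [-0.0766 -0.1192] z 0.1515 q6 2.7 F [ 1.1  0.1 -0.8]
shift tool [ 0.1174 -0.011  -0.0083] rot [ 0.005  0.    -0.007] world [-0.0112  0.0069 -0.1175]
```

Request:
arm_command --moves '[0.01,-0.006,-0.005,0,0,-0.004,1,0.02,-0.005,-0.003,0,0,-0.003,1,0.015,0,0,0,0,0,1,0.01,0,0,0,0,0,1,0,0,0,0,0,0,1]'

```text
clock: 5.08
eef_pos: [0.5115, -0.164, 0.2579]
tool_rot: [0.467, 0.533, -0.467, 0.528]
ft_force: [-0.9, 0.5, 0.7]
grip_width: 0.0004
```

```bash
python3 - <<'E'
from h import *
show(-0.088,-0.111,0.034)
cv2.imwrite("pics/wrist5.png",cv2.convertScaleAbs(bot.camera("wrist")[:,:,::-1],alpha=1.4))
E
```

```text
t 5.08 tip box [-0.087  -0.1113] z 0.0849 q6 2.7 F [-0.9  0.5  0.7]
shift tool [ 0.0509 -0.0016 -0.0009] rot [ 0.003 -0.005  0.005] world [-0.0019  0.0009 -0.0509]
```

View pics/wrist5.png

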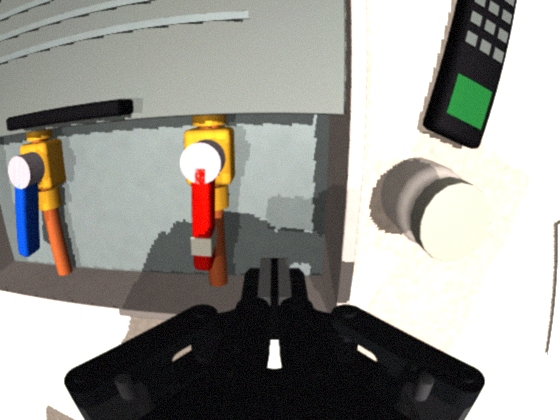

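The fingers at (275,265) sit inside the well, between the red handle and the right rail. I'll lower them.

Request:
arm_command --moves '[0.014,0,0,0,0,0,1,0.014,0,0,0,0,0,1,0.012,0,0,0,0,0,1,0.009,0,0,0,0,0,1,0,0,0,0,0,0,1]'

```text
clock: 5.55
eef_pos: [0.5146, -0.1627, 0.209]
tool_rot: [0.468, 0.532, -0.465, 0.531]
ft_force: [-0.1, -0.1, -0.3]
grip_width: -0.0001
```

```bash
python3 - <<'E'
from h import *
show(-0.089,-0.0855,0.034)
E
```

```text
t 5.55 tip box [-0.0827 -0.1107] z 0.036 q6 2.7 F [-0.1 -0.1 -0.3]
shift tool [ 0.0021 -0.0058 -0.0258] rot [ 0.005 -0.004 -0.002] world [-0.0091  0.0249 -0.002 ]
```

Request:
arm_command --moves '[0.001,-0.003,-0.009,0,0,0,1,0,-0.002,-0.009,0,0,0,1,0,-0.001,-0.008,0,0,0,1,0,-0.001,-0.008,0,0,0,1,0,0,-0.008,0,0,0,1]'

```text
clock: 5.97
eef_pos: [0.5034, -0.1212, 0.2109]
tool_rot: [0.468, 0.527, -0.467, 0.534]
ft_force: [0.8, -5.5, -0.2]
grip_width: -0.0001
```

```bash
python3 - <<'E'
from h import *
show(-0.08,-0.0377,0.034)
cv2.imwrite("pics/wrist6.png",cv2.convertScaleAbs(bot.camera("wrist")[:,:,::-1],alpha=1.4))
E
```

```text
t 5.97 tip box [-0.0876 -0.0697] z 0.0379 q6 2.78 F [ 0.8 -5.5 -0.2]
shift tool [ 0.0038  0.009  -0.031 ] rot [ 0.002  0.006 -0.008] world [ 0.005   0.0319 -0.0039]
```

View pics/wrist6.png

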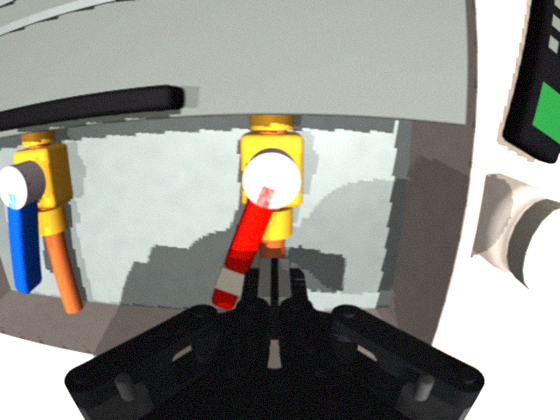

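The handle is turning clockwise: its tip at (223,298) has moved left of the finger. I'll continue along the arc.

Request:
arm_command --moves '[0.002,0.0,-0.008,0,0,0,1,0.001,0.001,-0.008,0,0,-0.003,1,0.001,0.003,-0.008,0,0,-0.003,1,0.001,0.004,-0.007,0,0,-0.002,1]'

```text
clock: 6.35
eef_pos: [0.509, -0.0897, 0.2107]
tool_rot: [0.465, 0.523, -0.471, 0.537]
ft_force: [-2.1, -5.5, -0.1]
grip_width: 0.0001
```

```bash
python3 - <<'E'
from h import *
show(-0.0688,-0.027,0.034)
E
```

```text
t 6.35 tip box [-0.0782 -0.0417] z 0.0378 q6 2.85 F [-2.1 -5.5 -0.1]
shift tool [ 0.0036  0.0107 -0.0112] rot [-0.     0.021 -0.008] world [ 0.0093  0.0124 -0.0037]
```

Request:
arm_command --moves '[0.002,0.004,-0.007,0,0.006,-0.002,1,0.002,0.006,-0.006,0,0.006,-0.002,1,0.001,0.007,-0.003,0,0.004,0,1]'

```text
clock: 6.6
eef_pos: [0.5221, -0.0717, 0.2075]
tool_rot: [0.466, 0.526, -0.471, 0.533]
ft_force: [-4.1, -4.4, 1.1]
grip_width: -0.0001
```

```bash
python3 - <<'E'
from h import *
show(-0.055,-0.02,0.034)
cv2.imwrite("pics/wrist7.png",cv2.convertScaleAbs(bot.camera("wrist")[:,:,::-1],alpha=1.4))
E
```

```text
t 6.6 tip box [-0.0642 -0.024 ] z 0.0345 q6 2.89 F [-4.1 -4.4  1.1]
shift tool [ 0.0004  0.0093 -0.0019] rot [-0.002  0.012 -0.   ] world [ 0.009   0.003  -0.0005]
```

View pics/wrist7.png

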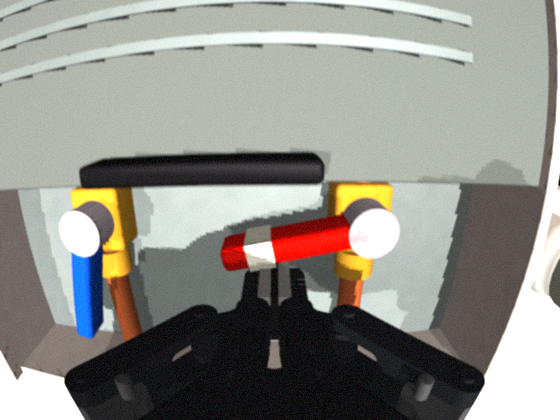

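The handle is nearly crosswise. I'll push on to the stop in small steps.

Request:
arm_command --moves '[0,0.005,-0.001,0,0.004,0,1,0,0.004,0,0,0.003,0,1,0,0.003,0,0,0,0,1]'

```text
clock: 6.9
eef_pos: [0.5326, -0.0683, 0.207]
tool_rot: [0.465, 0.531, -0.471, 0.529]
ft_force: [-11.8, -4.4, 9.4]
grip_width: -0.0003
```

```bash
python3 - <<'E'
from h import *
show(-0.055,-0.02,0.034)
E
```

```text
t 6.9 tip box [-0.0547 -0.0205] z 0.034 q6 2.89 F [-11.8  -4.4   9.4]
shift tool [ 0.     -0.0016  0.0001] rot [-0.001  0.004  0.007] world [-0.0015 -0.0003 -0.    ]
```

Request:
arm_command --moves '[0,0.003,0,0,0,0,1,0,0.003,0,0,0,0,1]'

```text
clock: 7.07
eef_pos: [0.5347, -0.068, 0.2068]
tool_rot: [0.462, 0.533, -0.474, 0.526]
ft_force: [-9.8, -3.0, 9.2]
grip_width: 0.0001
```

```bash
python3 - <<'E'
from h import *
show(-0.055,-0.02,0.034)
E
```

```text
t 7.07 tip box [-0.0548 -0.0203] z 0.0338 q6 2.89 F [-9.8 -3.   9.2]
shift tool [-0.0002 -0.0037  0.0002] rot [-0.002  0.003  0.02 ] world [-0.0036 -0.0006  0.0002]
```

The tip no longer advances and the force stays at about 10 N, so it is at the stop. I'll back off, raise, and move clear.

Request:
arm_command --moves '[0,-0.008,0,0,0,-0.01,1,0,-0.012,0,0,0,-0.01,1,0,-0.01,0,0,0,0,1,-0.02,0,0,0,0,0,1,-0.03,0,0,0,0,0,1,-0.035,0,0,0,0,0,1,-0.03,-0.02,0,0,0,0,1,-0.03,-0.03,0,0,0,0,1,-0.02,-0.03,0,0,0,0,1,0,-0.03,0,0,0,0,1,0,-0.03,0,0,0,0,1,0,0,0,0,0,0,1]'

```text
clock: 8.07
eef_pos: [0.3658, -0.0862, 0.3852]
tool_rot: [0.463, 0.54, -0.471, 0.521]
ft_force: [-1.7, 0.4, 0.6]
grip_width: -0.0001
```

```bash
python3 - <<'E'
from h import *
show(-0.088,-0.111,0.2)
for n in("top","wrist"):
    im=bot.camera(n)
    if n=="top":
        cv2.imwrite("pics/top8f.png",cv2.convertScaleAbs(im[:,:,::-1],alpha=1.4))
        im=cv2.resize(im[110:300,210:410],None,fx=3,fy=3,interpolation=cv2.INTER_CUBIC)
    cv2.imwrite(f"pics/{n}8.png",cv2.convertScaleAbs(im[:,:,::-1],alpha=1.4))
E
```

```text
t 8.07 tip box [-0.2259 -0.0148] z 0.2123 q6 2.78 F [-1.7  0.4  0.6]
shift tool [0.0075 0.1331 0.0948] rot [ 0.004 -0.012  0.027] world [ 0.1439 -0.0769 -0.0122]
```

View pics/top8.png

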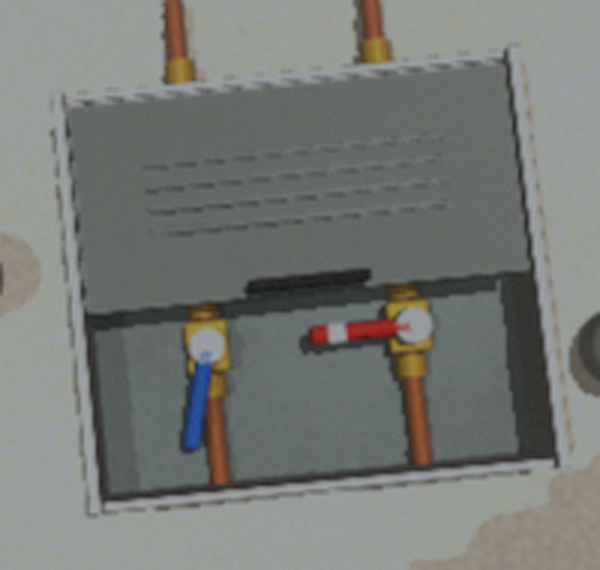

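View pics/top8f.png

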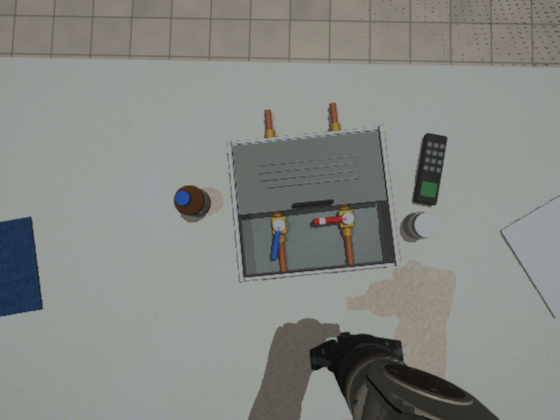

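View pics/wrist8.png

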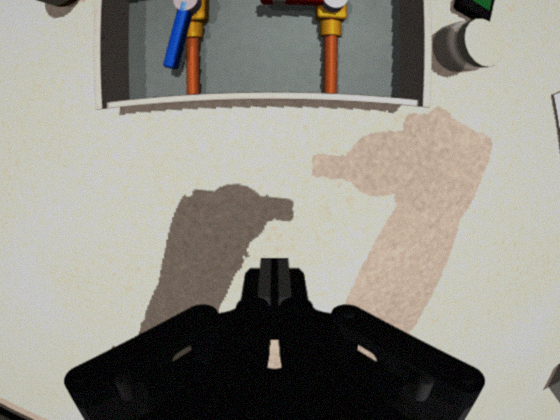

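```bash
python3 - <<'E'
from h import *
im=bot.camera("top").astype(int)
r,g,b=im[...,0],im[...,1],im[...,2]
m=((r>g+40)&(r>b+40)&(r>1.0*g*2.5));ys,xs=np.nonzero(m)
k=(xs>300)&(xs<352)&(ys>205)&(ys<235);xs,ys=xs[k],ys[k]
P=np.array([w2b(at("top",x,y,.048)) for x,y in zip(xs,ys)])
u,s,v=np.linalg.svd(P-P.mean(0));print(len(xs),P.min(0),P.max(0),v[0],"angle",np.arctan2(abs(v[0][1]),-v[0][0]*np.sign(v[0][1])))
o,d=bot.get_obs()["clock"],0;print(o)
def p(x,y,z): return w2b(at("top",210+(x+.5)/3-.5,110+(y+.5)/3-.5,z)).round(4)
print("coverF",p(90,315,.066),p(530,270,.066),"lip",p(248,293,.084),p(371,280,.084),"tip",p(308,336,.048),"blue",p(191,448,.048))
E
```

```text
104 [-0.04127938 -0.05805604] [-0.03080593  0.00054531] [7.32605911e-04 9.99999732e-01] angle 1.5715289327716095
8.2167
coverF [-0.0097  0.1452] [-0.0084 -0.1464] lip [-0.0065  0.0405] [-0.0058 -0.0391] tip [-0.0372  0.002 ] blue [-0.1041  0.0877]
```

The red handle measures 1.572 rad, so it is fully shut. The cover is at its stop, and blue is unchanged along with the bottle, jar and handset. The hand is clear, so I'll hand the job in.

```bash
python3 - <<'E'
from workcell import bot
print(bot.job_done())
E
```

```text
the job is handed in; nothing more can be done
None
```

The gas feed to the analyser is shut off, and I handed the job in after about 8.2 s of the 42 s allowed. I slid the cover back by its black lip, then pushed the red handle clockwise until it stopped.

Last checks:
- **Cover:** it moved about 120 mm from a start of about 10 mm. Its front edge now lies at box x of about -9 mm, which means a slide of about 0.13 m. The force rose to about 22 N along the push when it reached the stop. I never pulled up on the cover, but I did not measure its lift directly.
- **Red handle:** the top camera gives 1.572 rad against the 1.571 rad stop. It had stopped moving, with about 10 N along the push.
- **Blue handle:** the tip reads the same position as before I moved the red handle.
- **Bottle, jar and handset:** they look unmoved in the top view. I compared these by eye and did not measure them again.
- **Hand:** it ended about 85 mm in front of the box, with the fingertips 0.21 m above the bench, touching nothing.

No check failed. The fingertip rose to 79 mm partway through the cover push, about 5 mm below the top of the lip, and I corrected it without losing contact.

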